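# Turn the back-to-front filter in the pump dock

## Task

One of the three filter cartridges in the white pump dock was put in back to front: its nozzle points away from the pump head. Lift it out, turn it end for end, and put it back fully home in the same bay with its nozzle in the outlet cradle like the other two, then let go. Leave the other two filters in place.

Things in the scene. Friction and masses are not known exactly. Their poses are not given: they have to be found in the camera images.
- filter_mid (a point): centre of the back-to-front filter: grey block 80 long (x) x 24 x 48 mm high, with a square grip post 22 x 22 x 34 mm high amid its top (150 g, 82 mm in all). The point, on the post's axis, is 41 mm above the underside, 7 mm below the post's foot. x points to its brass nozzle (12 mm, 17 at collar; 26 mm out of that end, 1 mm below the point), at the start opposite to x of outlets; z up
- mate1_mid (a point): a grey ribbed filter cartridge of the same make, seated the right way round in another bay; frame as for filter_mid. Leave it be
- mate2_mid (a point): a grey ribbed filter cartridge of the same make, seated the right way round in another bay; frame as for filter_mid. Leave it be
- outlets (a point): fixed point on the white dock, mid row of 3 outlet cradles (stubs 32 mm apart, 17 mm tall), at the bays' rim, 42 mm above the bench. x points to the pump head (under 65 mm high), as nozzles must; z up. Bays 90 mm apart along y (-90, 0, 90), centres at x = -66: 30 mm deep, floor 86 x 30 mm, walls flaring to a 102 x 46 mm mouth. Seated, a filter stands loose, filter_mid 53 mm above the bench
Things that resemble listed ones, but are neither listed nor needed, are in the scene too. What is shaped like the part that bears filter_mid but black or red is not meant.

How it is judged:
By the outcome, as a careful person would: the job done as asked, in the order asked, and still so for the second after the job is handed in, with the robot touching nothing.
It also fails if it takes over 40 s, if anything falls off the work surface, if the arm or the gripper's body presses on something with over 40 N, if the wrist force passes 120 N, or if a joint passes its speed limit or range.

## Robot

A 6-joint arm with a two-finger parallel gripper is mounted at the origin on the work surface. World frame = base frame: x ahead of the robot, y to its left, z up, the work surface at z = 0. Lengths are in mm, angles in rad, forces in N, time in s.
With the tool pointing down it reaches from about 275 to 1000 mm from the base axis. Payload 8.4 kg.
Tool frame: the origin (TCP) lies midway between the tips of the shut fingers; the grasp point (between the pads) lies 19 mm behind it; z points along the fingers, y is the direction in which the jaws open and shut (so a half turn about z gives the same grasp; the last joint's range is limited). The gripper opens to 85 mm and grips with 20 to 120 N. Pads are 22 mm wide; open, the fingers measure 114 mm over their backs; the gripper's body (76 mm by 85 mm) begins 54 mm behind the grasp point. The pads swing forward as they close: fully open they stand 13 mm farther back than shut.
Start: joints at [1.224, 0.353, 1.633, -0, 1.155, -0.002], TCP at [211.254, 588.217, 231.281] pointing down, gripper open.
Joint ranges: [-2.63, 2.63], [-0.92, 2.1], [0.06, 2.66], [-1.3, 4.44], [0, 2.69], [-3.02, 3.02]. Speed limits (rad/s): [2.22, 2.22, 2.79, 3.14, 3.14, 3.14].

## Interface

Orientations are given as [roll, pitch, yaw] about the fixed x, y, z axes, in that order (R = Rz(yaw) Ry(pitch) Rx(roll)).
In Python, from rig import * gives the robot as it stands.
- The arm moves only by the tool play_rows, never from a script. Its argument "moves" is a list of rows, each a list of 3 entries, a list of its own where there are three numbers: the shift along the tool's x, y, z in m, then the turn, a rotation vector about the tool's x, y, z in rad, then the opening in per cent of the stroke, from 0 (shut) to 100 (fully open). In form: [[[x, y, z], [rx, ry, rz], fingers], ...]. A call has 1 to 20 rows; each row shifts and turns the commanded pose from where the row before left it, along the tool's axes as they then stand; what a row does not reach is not made up. A row lasts 1/10 s, in which the tool goes at most 50 mm and 8.59 degrees, less where a joint would pass 70% of its speed; a pose out of reach is approached as far as the arm can. A call is refused whole if a number of a shift passes 0.05 or a number of a turn 0.15, either way. A call with a gripper value outside its range is refused whole. The fingers move at their own pace and stop on an object; "squeeze" is the grip in N (left out, the last holds). Time passes only in rows, so rows that do not move let the fingers close. It gives the time, the measured TCP pose, the force and the opening at its end, in the units of the state.
- sense(): the state, without advancing time (a new reading comes with each control period).
- grab_frame(name): name is "scene" or "side" or "wrist"; returns a dict with "pixels" (420x560x3 uint8, red, green, blue), "intrinsics" (3x3 intrinsics, pixels), "distortion" ([k1, k2, p1, p2, k3] as OpenCV has them; the pictures are not rectified), "R" (3x3) and "t" (3): a world point X has camera coordinates R X + t. Camera axes: x right, y down, z forward; pixel columns grow to the right and rows downward; lengths in mm; the calibration is good to about 2 mm. A picture is of the moment at which its call begins. There is no depth.
- sign_off(): hands the job in, once; it reports no verdict.
The state is a dict: "clock": time; "qpos": joint angles; "qvel": joint speeds; "joint_efforts": joint torques, N m; "eef_pos": TCP position; "tcp_rot": TCP orientation; "contact_force": force on the tool from outside, world axes, zero at the start; "wrist_torque": the same for the moment, N m; "opening": opening from 0.0 (shut) to 1.0 (fully open).
Only numpy, scipy, OpenCV 4.12 (cv2) and the standard library are available. Lean on these libraries where they do the work, as an engineer would, in place of code of your own. Each camera call takes 0.05 s, during which the arm holds its last target. There are 200 camera calls.

## Working session

There is one attempt and no reset: what is moved stays moved. The work goes in short steps, Python scripts to look and compute and a tool call to move; the robot and the scene stay as the last step left them, time stands still between calls to the robot, and variables do not carry over. Pictures are saved under pics/ and viewed, about 8 in all and at most 12, crops included, and the job is handed in when it is done.

Besides the shell and the picture viewer there is one more tool, called after ">>>" as name(argument=value, ...), one argument or row to a line, values as JSON. play_rows: Moves the arm, as the interface text tells. Its arguments: {"type":"object","properties":{"moves":{"type":"array"},"squeeze":{"type":"number"}},"required":["moves"]}

```bash
ls; mkdir -p pics; cat > h.py <<'E'
from rig import *
import numpy as np, cv2
def shot(n,f):
    g=grab_frame(n); cv2.imwrite('pics/'+f+'.png',g['pixels'][:,:,::-1]); np.savez('pics/'+f+'.npz',K=g['intrinsics'],D=g['distortion'],R=g['R'],t=g['t']); return g
def ray(f,px,z):
    g=np.load('pics/'+f+'.npz'); u=cv2.undistortPoints(np.array(px,float).reshape(-1,1,2),g['K'],g['D']).reshape(-1,2)
    R=g['R'];c=-R.T@g['t']; d=np.c_[u,np.ones(len(u))]@R
    return c+d*((z-c[2])/d[:,2])[:,None]
def proj(f,X):
    g=np.load('pics/'+f+'.npz'); return cv2.projectPoints(np.array(X,float).reshape(-1,3),cv2.Rodrigues(g['R'])[0],g['t'],g['K'],g['D'])[0].reshape(-1,2)
E
python3 - <<'E'
from h import *
a=shot('scene','scene0')['pixels'];b=shot('side','side0')['pixels']
shot('wrist','wrist0')
print(sense())
E
```

```text
pics
{'clock': 0.15, 'qpos': array([ 1.22360218e+00,  3.53508572e-01,  1.63393453e+00,  3.22535560e-05,
        1.15520881e+00, -2.39835155e-03]), 'qvel': array([ 9.31127074e-04, -1.53064708e-03, -2.17345609e-03, -2.21023028e-05,
        1.21665729e-03, -4.80358045e-04]), 'joint_efforts': array([-2.12746181e-05, -6.05626130e+01, -3.42336452e+01, -3.00372233e-05,
        6.19877363e-03,  1.81811038e-05]), 'eef_pos': array([211.12278149, 587.88872304, 230.73426936]), 'tcp_rot': array([-3.14053347e+00, -3.20346896e-05,  2.79678381e+00]), 'contact_force': array([-0.46042705,  0.44678966,  0.02680041]), 'wrist_torque': array([-0.01084407,  0.00816059,  0.05733099]), 'opening': 0.9976416969627458}
```

View pics/scene0.png

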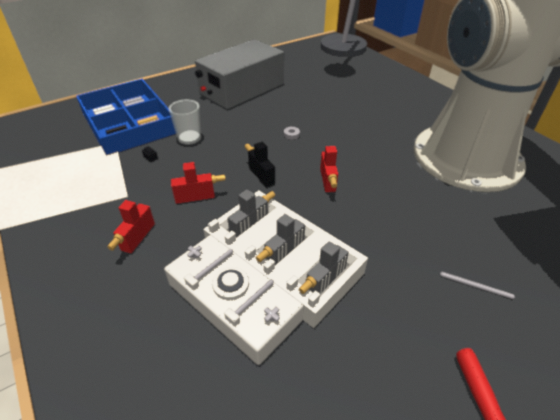

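View pics/side0.png

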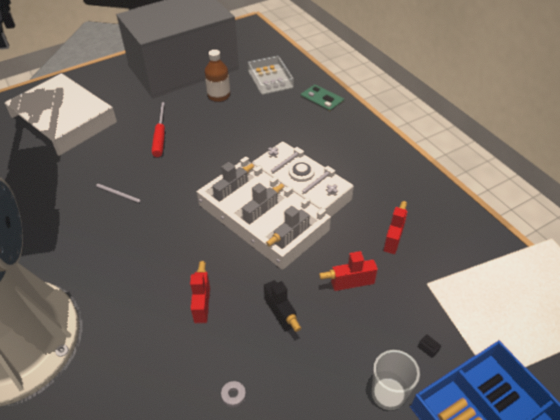

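```bash
python3 - <<'E'
from h import *
np.set_printoptions(precision=1,suppress=True)
print(ray('scene0',[[248,193],[286,218],[331,246]],94))
print(ray('side0',[[229,167],[260,187],[295,210]],94))
print('nozzle tips',ray('scene0',[[272,195],[261,257],[304,287]],52)); print(ray('side0',[[268,241],[282,187],[252,167]],52))
s=cv2.resize(cv2.imread('pics/scene0.png')[170:370,150:390],None,fx=3,fy=3,interpolation=3)
cv2.imwrite('pics/s0c.png',s)
print(sense()['tcp_rot'])
g=np.load('pics/wrist0.npz');print(-g['R'].T@g['t'],g['K'])
E
```

```text
[[544.6 -71.9  94. ]
 [523.1  14.3  94. ]
 [499.  100.7  94. ]]
[[501.2  99.8  94. ]
 [527.   16.1  94. ]
 [553.3 -72.1  94. ]]
nozzle tips [[487.9 -84.9  52. ]
 [582.1  31.6  52. ]
 [557.7 116.1  52. ]]
[[488.  -80.7  52. ]
 [585.2  29.6  52. ]
 [561.3 115.8  52. ]]
[-3.1 -0.   2.8]
[136.4 614.  372.8] [[337.9   0.  280.6]
 [  0.  337.9 212. ]
 [  0.    0.    1. ]]
```

View pics/s0c.png

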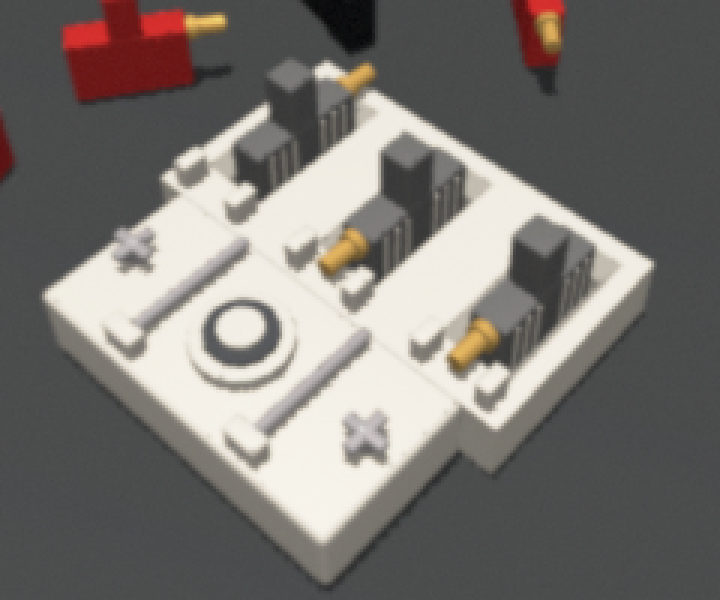

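```bash
python3 - <<'E'
from h import *
np.set_printoptions(precision=0,suppress=True)
print(ray('side0',[[60,148],[160,88],[218,100],[15,100],[158,150]],0))
E
```

```text
[[222. 471.   0.]
 [524. 574.   0.]
 [634. 440.  -0.]
 [169. 736.   0.]
 [423. 337.   0.]]
```

>>> play_rows(
  moves=[
    [[0, 0, 0], [0, 0, -0.127], 100],
    [[0, 0, 0], [0, 0, -0.127], 100],
    [[0, 0, 0], [0, 0, -0.127], 100],
    [[0, 0, 0], [0, 0, -0.127], 100],
    [[0, 0, 0], [0, 0, -0.127], 100],
  ],
)

```text
clock: 0.65
eef_pos: [211.2, 588.0, 231.0]
tcp_rot: [-3.141, -0.0, -2.846]
contact_force: [-0.7, 0.9, -0.1]
opening: 0.997
```

>>> play_rows(
  moves=[
    [[-0.0068, -0.0365, 0], [0, 0, 0], 100],
    [[-0.0068, -0.0365, 0], [0, 0, 0], 100],
    [[-0.0068, -0.0365, 0], [0, 0, 0], 100],
    [[-0.0068, -0.0365, 0], [0, 0, 0], 100],
    [[-0.0068, -0.0365, 0], [0, 0, 0], 100],
    [[-0.0068, -0.0365, 0], [0, 0, 0], 100],
    [[-0.0068, -0.0365, 0], [0, 0, 0], 100],
    [[-0.0068, -0.0365, 0], [0, 0, 0], 100],
    [[-0.0068, -0.0365, 0], [0, 0, 0], 100],
    [[-0.0068, -0.0365, 0], [0, 0, 0], 100],
    [[-0.0068, -0.0365, 0], [0, 0, 0], 100],
    [[-0.0068, -0.0365, 0], [0, 0, 0], 100],
    [[-0.0068, -0.0365, 0], [0, 0, 0], 100],
    [[-0.0068, -0.0365, 0], [0, 0, 0], 100],
    [[-0.0068, -0.0365, 0], [0, 0, 0], 100],
    [[-0.0068, -0.0365, 0], [0, 0, 0], 100],
    [[-0.0068, -0.0365, 0], [0, 0, 0], 100],
    [[-0.0068, -0.0365, 0], [0, 0, 0], 100],
    [[-0.0068, -0.0365, 0], [0, 0, 0], 100],
    [[-0.0068, -0.0365, 0], [0, 0, 0], 100],
  ],
)

```text
clock: 2.65
eef_pos: [550.8, -73.9, 231.1]
tcp_rot: [3.141, -0.0, -2.852]
contact_force: [1.5, 0.8, -0.9]
opening: 1.002
```

```bash
python3 - <<'E'
from h import *
shot('wrist','wrist1'); s=sense(); print(s['eef_pos'],s['tcp_rot'],s['qpos'])
E
```

```text
[553.41374722 -77.95289066 231.3284482 ] [-3.13839406e+00  1.35313685e-03 -2.85220636e+00] [-0.14118553  0.24931057  1.77824396 -0.00261265  1.11147479 -2.00021069]
```

View pics/wrist1.png

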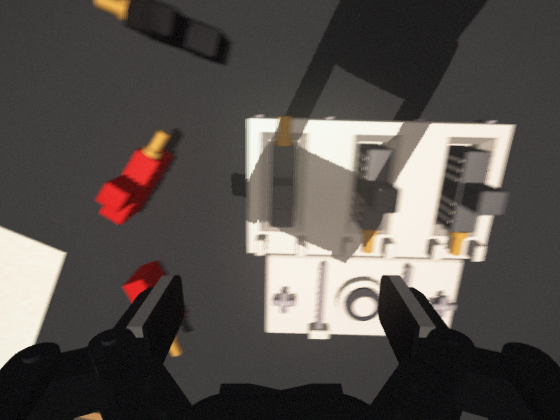

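>>> play_rows(
  moves=[
    [[0, 0, 0], [0, 0, 0], 100],
    [[0, 0, 0], [0, 0, 0], 100],
    [[0, 0, 0], [0, 0, 0], 100],
  ],
)

```text
clock: 3.0
eef_pos: [549.8, -71.4, 231.1]
tcp_rot: [3.141, -0.001, -2.851]
contact_force: [-0.6, 0.6, -0.8]
opening: 1.0
```

```bash
python3 - <<'E'
from h import *
np.set_printoptions(precision=2,suppress=True)
s=sense(); a=shot('wrist','wrist2')['pixels'][:,:,::-1]; print(s['eef_pos'],s['tcp_rot'])
g=np.load('pics/wrist2.npz'); print(-g['R'].T@g['t'],g['R'])
c=cv2.resize(a[90:350,210:530],None,fx=2.5,fy=2.3,interpolation=3).astype(float)
c=(255*(c/255)**.5).clip(0,255).astype('uint8')
cv2.imwrite('pics/w2c.png',c)
E
```

```text
[549.79 -71.38 231.11] [ 3.14 -0.   -2.85]
[473.84 -94.94 373.31] [[-0.29  0.96  0.  ]
 [ 0.91  0.27  0.31]
 [ 0.3   0.09 -0.95]]
```

View pics/w2c.png

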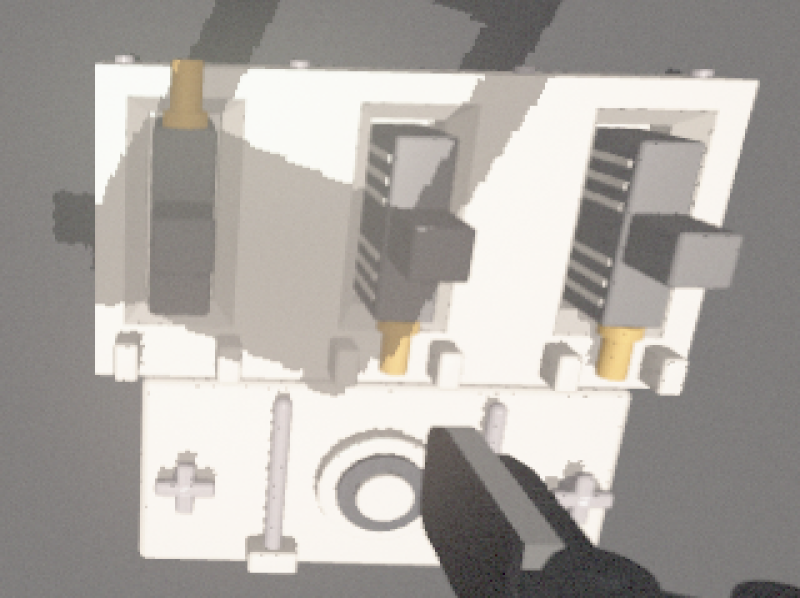

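```bash
python3 - <<'E'
from h import *
np.set_printoptions(precision=1,suppress=True)
f=lambda L:[[210+x/2.5,90+y/2.3] for x,y in L]
def show(n,P): 
    P=np.array(P)[:,:2]; print(n,P.tolist() and P)
show('block L far/near,R far/near',A:=ray('wrist2',f([[155,125],[153,312],[213,125],[210,312]]),60))
for a,b in((0,1),(2,3)): d=A[b]-A[a];print('yaw',np.arctan2(d[1],d[0]))
show('postfoot edge,toprear edge',np.r_[ray('wrist2',f([[184,205]]),60),ray('wrist2',f([[184,242]]),94)])
show('mate1 post top corners',B:=ray('wrist2',f([[628+42,230],[742,236],[732,290],[672,286]]),94));print(B.mean(0))
show('mate mid',B:=ray('wrist2',f([[412,222],[475,236],[468,282],[412,282]]),94))
show('dock rear rim corners',B:=ray('wrist2',f([[95,64],[757,82]]),42)); d=B[1]-B[0];print('rowdir-90',np.arctan2(-d[0],d[1]))
show('nozzle base/tip',ray('wrist2',f([[187,125],[188,60]]),58))
show('mouth corners r0',B:=ray('wrist2',f([[128,98],[244,100],[126,320],[238,322]]),42));print(B.mean(0))
show('stubs inner top',ray('wrist2',f([[139,335],[218,333]]),59))
show('stubs mid',ray('wrist2',f([[358,342],[433,344]]),59))
E
```

```text
block L far/near,R far/near [[511.  -91.8]
 [587.3 -70.3]
 [504.9 -71.4]
 [580.8 -48.8]]
yaw 0.27382563096586077
yaw 0.29027399092321315
postfoot edge,toprear edge [[538.9 -72.2]
 [545.3 -70.6]]
mate1 post top corners [[493.9  85.2]
 [489.2 109.1]
 [508.9 116. ]
 [513.3  95.8]]
[501.3 101.5  94. ]
mate mid [[515.8   1.1]
 [514.7  23.5]
 [532.   28.2]
 [537.5   9.7]]
dock rear rim corners [[ 496.  -120.1]
 [ 432.1  120.7]]
rowdir-90 0.25927505603092077
nozzle base/tip [[507.9 -80.5]
 [483.9 -87.4]]
mouth corners r0 [[ 505.5 -104.6]
 [ 493.5  -61.8]
 [ 600.7  -78.7]
 [ 588.2  -33.4]]
[547.  -69.6  42. ]
stubs inner top [[599.5 -72.7]
 [589.5 -42.7]]
stubs mid [[577.4  12.3]
 [569.6  41.4]]
```

>>> play_rows(
  moves=[
    [[0.0023, 0.0021, 0.01], [0, 0, 0.02], 100],
    [[0, 0, 0.02], [0, 0, 0], 100],
    [[0, 0, 0.025], [0, 0, 0], 100],
    [[0, 0, 0.025], [0, 0, 0], 80],
    [[0, 0, 0.025], [0, 0, 0], 75],
    [[0, 0, 0.025], [0, 0, 0], 70],
    [[0, 0, 0.02], [0, 0, 0], 60],
    [[0, 0, 0.01], [0, 0, 0], 60],
    [[0, 0, 0.008], [0, 0, 0], 60],
    [[0, 0, 0], [0, 0, 0], 60],
    [[0, 0, 0], [0, 0, 0], 60],
  ],
  squeeze=40,
)

```text
clock: 4.15
eef_pos: [548.1, -70.9, 63.8]
tcp_rot: [-3.141, 0.001, -2.871]
contact_force: [0.0, -0.8, 0.3]
opening: 0.599
```

```bash
python3 - <<'E'
from h import *
a=shot('side','side1')['pixels'][:,:,::-1];b=shot('scene','scene1')['pixels'][:,:,::-1]
cv2.imwrite('pics/c1.png',np.hstack([cv2.resize(x,None,fx=2.5,fy=2.5,interpolation=3) for x in (a[120:280,210:370],b[130:290,170:330])]))
E
```

```text
(no output)
```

View pics/c1.png

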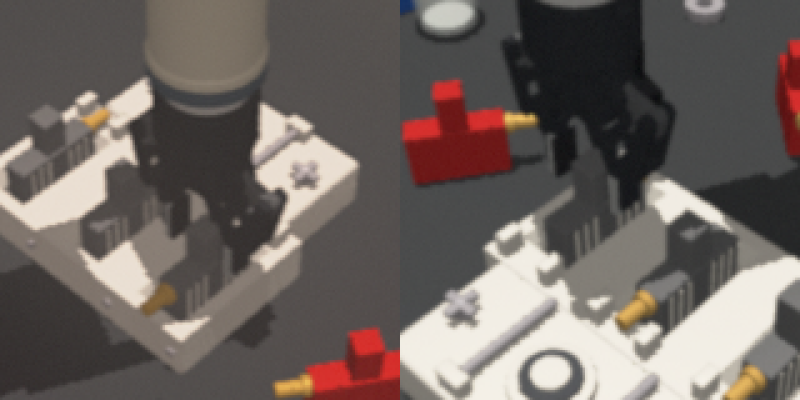

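>>> play_rows(
  moves=[
    [[0, 0, 0], [0, 0, 0], 40],
    [[0, 0, 0], [0, 0, 0], 30],
    [[0, 0, 0], [0, 0, 0], 20],
    [[0, 0, 0], [0, 0, 0], 10],
    [[0, 0, 0], [0, 0, 0], 5],
    [[0, 0, 0], [0, 0, 0], 5],
    [[0, 0, 0], [0, 0, 0], 5],
    [[0, 0, 0], [0, 0, 0], 5],
  ],
  squeeze=40,
)

```text
clock: 5.05
eef_pos: [547.9, -71.0, 63.8]
tcp_rot: [-3.141, 0.001, -2.871]
contact_force: [-1.5, 0.4, 5.6]
opening: 0.25
```

>>> play_rows(
  moves=[
    [[0, 0, -0.005], [0, 0, 0], 5],
    [[0, 0, -0.01], [0, 0, 0], 5],
    [[0, 0, -0.015], [0, 0, 0], 5],
    [[0, 0, -0.02], [0, 0, 0], 5],
    [[0, 0, -0.02], [0, 0, 0], 5],
    [[0, 0, -0.02], [0, 0, 0], 5],
    [[0, 0, -0.02], [0, 0, 0], 5],
    [[0, 0, -0.01], [0, 0, 0], 5],
    [[0, 0, 0], [0, 0, 0], 5],
  ],
)

```text
clock: 5.95
eef_pos: [548.5, -71.1, 184.9]
tcp_rot: [-3.14, 0.003, -2.871]
contact_force: [0.6, 0.0, -2.4]
opening: 0.249
```

>>> play_rows(
  moves=[
    [[0, 0, 0], [0, 0, 0.06], 5],
    [[0, 0, 0], [0, 0, 0.14], 5],
    [[0, 0, 0], [0, 0, 0.14], 5],
    [[0, 0, 0], [0, 0, 0.14], 5],
    [[0, 0, 0], [0, 0, 0.14], 5],
    [[0, 0, 0], [0, 0, 0.14], 5],
    [[0, 0, 0], [0, 0, 0.14], 5],
    [[0, 0, 0], [0, 0, 0.14], 5],
    [[0, 0, 0], [0, 0, 0.14], 5],
    [[0, 0, 0], [0, 0, 0.14], 5],
    [[0, 0, 0], [0, 0, 0.14], 5],
    [[0, 0, 0], [0, 0, 0.14], 5],
    [[0, 0, 0], [0, 0, 0.14], 5],
    [[0, 0, 0], [0, 0, 0.14], 5],
    [[0, 0, 0], [0, 0, 0.14], 5],
    [[0, 0, 0], [0, 0, 0.14], 5],
    [[0, 0, 0], [0, 0, 0.14], 5],
    [[0, 0, 0], [0, 0, 0.14], 5],
    [[0, 0, 0], [0, 0, 0.14], 5],
    [[0, 0, 0], [0, 0, 0.14], 5],
  ],
)

```text
clock: 7.95
eef_pos: [546.9, -70.9, 182.0]
tcp_rot: [-3.14, 0.001, 0.686]
contact_force: [0.0, -0.0, -1.4]
opening: 0.253
```

>>> play_rows(
  moves=[
    [[0, 0, 0], [0, 0, 0.14], 5],
    [[0, 0, 0], [0, 0, 0.14], 5],
    [[0, 0, 0], [0, 0, 0.1], 5],
    [[0, 0, 0], [0, 0, 0.042], 5],
    [[0, 0, 0], [0, 0, 0], 5],
    [[0, 0, 0], [0, 0, 0], 5],
    [[0, 0, 0], [0, 0, 0], 5],
  ],
)

```text
clock: 8.65
eef_pos: [547.4, -71.0, 182.8]
tcp_rot: [-3.141, 0.001, 0.271]
contact_force: [0.2, -0.1, -1.2]
opening: 0.254
```

```bash
python3 - <<'E'
from h import *
a=shot('scene','scene2')['pixels'][:,:,::-1];b=shot('side','side2')['pixels'][:,:,::-1]
s=sense();print(s['eef_pos'],s['tcp_rot'],s['opening'])
w=shot('wrist','wrist3')['pixels'][:,:,::-1]
r=lambda x,f:cv2.resize(x,None,fx=f,fy=f,interpolation=3)
cv2.imwrite('pics/c2.png',np.hstack([r(a[100:300,150:350],2),r(b[80:280,200:400],2)]))
c=(255*(w/255)**.6).astype('uint8'); cv2.imwrite('pics/w3.png',c)
E
```

```text
[547.54684727 -70.99420545 183.06834307] [-3.14148613e+00  3.01959185e-04  2.70439077e-01] 0.2505636419300492
```

View pics/c2.png

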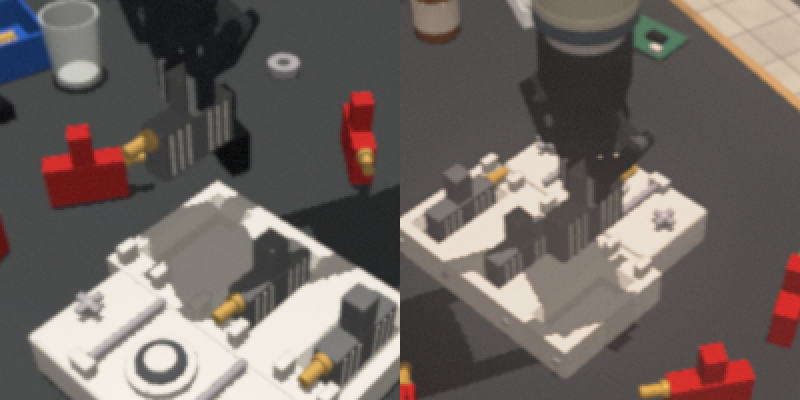

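View pics/w3.png

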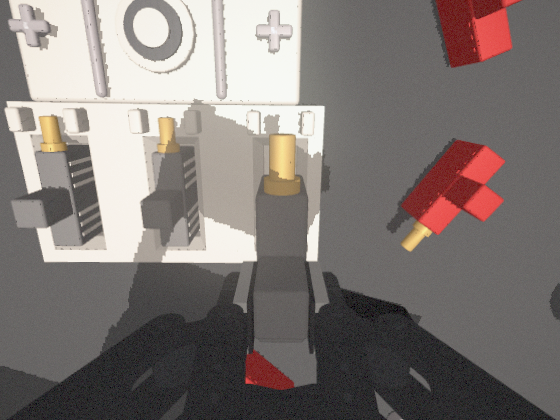

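```bash
python3 - <<'E'
from h import *
np.set_printoptions(precision=1,suppress=True)
n=ray('wrist3',[[271,136],[295,136],[270.5,176],[295,176]],172)[:,:2];print('nozzle',n)
t=(n[0]+n[1])/2;b=(n[2]+n[3])/2;print(t,b,'yaw',np.arctan2(*(t-b)[::-1]))
k=ray('wrist3',[[258,191],[308,191],[255,262],[311,262]],179)[:,:2];print('block far edge + post-foot',k)
m=ray('wrist3',[[255,137],[321,137]],42)[:,:2];print('mouth front',m)
s=ray('wrist3',[[249,112],[258,112],[303,112],[313,112]],59)[:,:2];print('stub tops',s,s.mean(0))
r=ray('wrist3',[[9,102],[324,106],[44,262],[318,262]],42)[:,:2];print('dock corners',r)
d=r[0]-r[1];print('yaw',np.arctan2(-d[0],d[1])); d=r[2]-r[3];print('yaw',np.arctan2(-d[0],d[1]))
s2=ray('wrist3',[[130,112],[144,112],[187,112],[200,112]],59)[:,:2];print('mid stubs',s2.mean(0))
s3=ray('wrist3',[[9,110],[22,110],[66,110],[80,110]],59)[:,:2];print('m1 stubs',s3.mean(0))
E
```

```text
nozzle [[608.8 -50.3]
 [611.6 -60.6]
 [591.3 -54.8]
 [594.3 -65.6]]
[610.2 -55.5] [592.8 -60.2] yaw 0.26706873003437004
block far edge + post-foot [[584.7 -51. ]
 [590.7 -72.4]
 [550.5 -58.3]
 [557.6 -84. ]]
mouth front [[591.8 -37.6]
 [606.3 -89.8]]
stub tops [[610.3 -29.5]
 [612.2 -36.1]
 [621.3 -68.8]
 [623.3 -76. ]] [616.8 -52.6]
dock corners [[ 565.3  154.1]
 [ 629.9  -84.7]
 [ 430.9  120.1]
 [ 497.5 -121.6]]
yaw 0.26427017263894803
yaw 0.2688447423143958
mid stubs [593.3  31. ]
m1 stubs [570.1 117. ]
```

>>> play_rows(
  moves=[
    [[0, 0, 0.01], [0, 0, 0], 5],
    [[0, 0, 0.02], [0, 0, 0], 5],
    [[0, 0, 0.02], [0, 0, 0], 5],
    [[0, 0, 0.02], [0, 0, 0], 5],
    [[0, 0, 0.01], [0, 0, 0], 5],
    [[0, 0, 0.006], [0, 0, 0], 5],
    [[0, 0, 0.004], [0, 0, 0], 5],
    [[0, 0, 0.004], [0, 0, 0], 5],
    [[0, 0, 0.004], [0, 0, 0], 5],
    [[0, 0, 0], [0, 0, 0], 5],
  ],
)

```text
clock: 9.8
eef_pos: [547.6, -71.0, 85.2]
tcp_rot: [-3.142, 0.0, 0.27]
contact_force: [-0.3, 0.9, -1.3]
opening: 0.249
```

>>> play_rows(
  moves=[
    [[0, 0, 0.004], [0, 0, 0], 5],
    [[0, 0, 0.004], [0, 0, 0], 5],
    [[0, 0, 0.003], [0, 0, 0], 5],
    [[0, 0, 0.003], [0, 0, 0], 5],
    [[0, 0, 0], [0, 0, 0], 5],
  ],
)

```text
clock: 10.3
eef_pos: [547.3, -71.0, 70.8]
tcp_rot: [-3.141, 0.001, 0.27]
contact_force: [-0.8, -0.7, -2.2]
opening: 0.25
```

>>> play_rows(
  moves=[
    [[0, 0, 0.002], [0, 0, 0], 5],
    [[0, 0, 0.002], [0, 0, 0], 5],
    [[0, 0, 0.002], [0, 0, 0], 5],
    [[0, 0, 0], [0, 0, 0], 5],
    [[0, 0, 0], [0, 0, 0], 5],
  ],
)

```text
clock: 10.8
eef_pos: [547.6, -71.0, 65.3]
tcp_rot: [-3.142, 0.0, 0.27]
contact_force: [0.7, -0.4, -1.0]
opening: 0.251
```

```bash
python3 - <<'E'
from h import *
a=shot('scene','scene3')['pixels'][:,:,::-1];b=shot('side','side3')['pixels'][:,:,::-1]
r=lambda x,f:cv2.resize(x,None,fx=f,fy=f,interpolation=3)
cv2.imwrite('pics/c3.png',np.hstack([r(a[150:310,190:350],2.5),r(b[120:280,210:370],2.5)]))
E
```

```text
(no output)
```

View pics/c3.png

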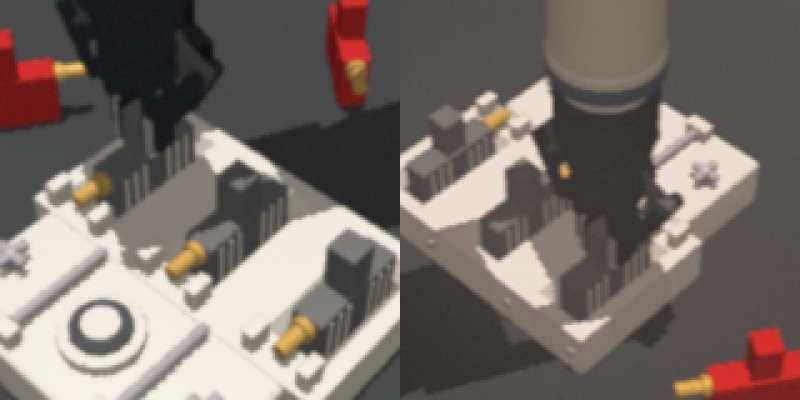

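>>> play_rows(
  moves=[
    [[0, 0, 0.001], [0, 0, 0], 5],
    [[0, 0, 0.001], [0, 0, 0], 5],
    [[0, 0, 0], [0, 0, 0], 5],
    [[0, 0, 0], [0, 0, 0], 5],
  ],
)

```text
clock: 11.3
eef_pos: [547.8, -71.0, 63.8]
tcp_rot: [3.141, -0.0, 0.27]
contact_force: [-2.0, -0.7, 5.0]
opening: 0.25
```

Floor felt at the same TCP height as at the pick-up (63.8). Release and rise.

>>> play_rows(
  moves=[
    [[0, 0, 0], [0, 0, 0], 35],
    [[0, 0, 0], [0, 0, 0], 50],
    [[0, 0, 0], [0, 0, 0], 60],
    [[0, 0, 0], [0, 0, 0], 60],
    [[0, 0, 0], [0, 0, 0], 60],
    [[0, 0, -0.005], [0, 0, 0], 60],
    [[0, 0, -0.01], [0, 0, 0], 60],
    [[0, 0, -0.02], [0, 0, 0], 60],
    [[0, 0, -0.03], [0, 0, 0], 60],
    [[0, 0, -0.03], [0, 0, 0], 60],
    [[0, 0, -0.03], [0, 0, 0], 60],
    [[0, 0, -0.03], [0, 0, 0], 60],
    [[0, 0, -0.02], [0, 0, 0], 60],
    [[0, 0, 0], [0, 0, 0], 60],
    [[0, 0, 0], [0, 0, 0], 60],
    [[0, 0, 0], [0, 0, 0], 60],
  ],
)

```text
clock: 12.9
eef_pos: [546.9, -70.9, 237.5]
tcp_rot: [-3.141, 0.001, 0.27]
contact_force: [0.4, 0.2, -0.8]
opening: 0.603
```

```bash
python3 - <<'E'
from h import *
a=shot('scene','scene4')['pixels'][:,:,::-1];b=shot('side','side4')['pixels'][:,:,::-1];w=shot('wrist','wrist4')['pixels'][:,:,::-1]
r=lambda x,f:cv2.resize(x,None,fx=f,fy=f,interpolation=3)
w=(255*(w/255)**.6).astype('uint8')
top=np.hstack([r(a[150:300,190:350],2.5),r(b[120:270,210:370],2.5)])
cv2.imwrite('pics/c4.png',top); cv2.imwrite('pics/w4.png',r(w[40:290,0:340],2.2))
E
```

```text
(no output)
```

View pics/c4.png

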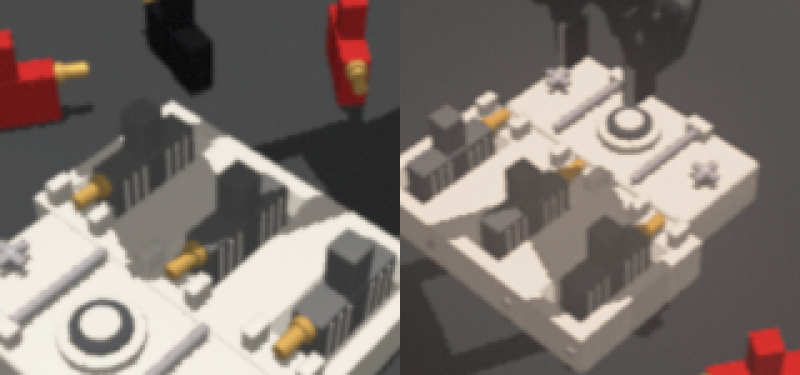

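View pics/w4.png

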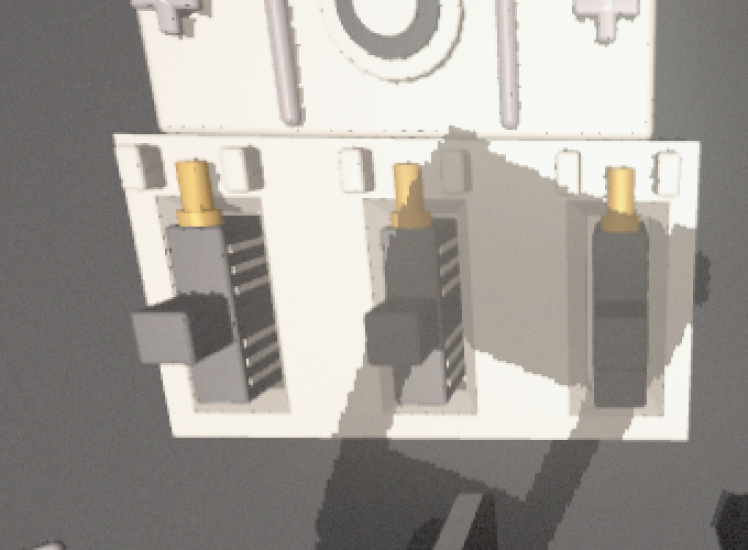

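```bash
python3 -c "
from rig import *
print(sense()['clock'],sign_off())"
```

```text
the job is handed in; nothing more can be done
13.05 None
```

I gripped the back-to-front filter by its post, lifted it 119 mm, turned it 180° and lowered it back into the same bay. I then let go, rose clear and handed in at 13.05 s.

- **Seating:** the filter touched the bay floor at the same tool height as at pick-up (63.8 mm), with about 5 N of contact. The last pictures from all three cameras show it upright in its bay, with its nozzle between the cradle stubs and pointing at the pump head like the other two. In the wrist picture its nozzle tip lies a few pixels further back than the others, within the bay's play.
- **The other two filters:** they look unmoved in the pictures; I did not measure their positions again at the end.
- **Disagreement:** one rough estimate of the bay centre, taken from the stub tops, was about 5 mm off the others along the bay. I went with the others, and no check failed.

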